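# Fit the bayonet filter cartridge and start the fume extractor

## Robot

A 6-joint arm with a two-finger parallel gripper is mounted at the origin on the work surface. World frame = base frame: x ahead of the robot, y to its left, z up, the work surface at z = 0. Lengths are in mm, angles in rad, forces in N, time in s.
With the tool pointing down it reaches from about 275 to 750 mm from the base axis. Payload 10.2 kg.
Tool frame: the origin (TCP) lies at the very end of the fingers, on their centre line; the grasp point (between the pads) lies 19 mm behind it; x points along the fingers, y is the direction in which the jaws open and shut, and the axes are right-handed (so a half turn about x gives the same grasp; the last joint's range is limited). The gripper opens to 88 mm and grips with 3 to 60 N. Pads are 18 mm wide; open, the fingers measure 123 mm over their backs; the gripper's body (75 mm by 187 mm) begins 45 mm behind the grasp point.
Start: joints at [-1.482, 0.313, 1.498, -0, 1.331, -0.223], TCP at [161.043, -499.696, 238.72] pointing down, gripper open.
Joint ranges: [-2.94, 2.94], [-0.97, 2.17], [0.19, 2.56], [-1.23, 4.37], [0.02, 3.11], [-2.88, 2.88]. Speed limits (rad/s): [2.39, 2.39, 3.01, 3.14, 3.14, 3.14].

## Interface

Orientations are given as a rotation vector (axis times angle).
In Python, from plant import manip gives the robot as it stands. The module is installed in compiled form; this text tells all that it offers. Calls block until the motion is done:
- manip.move_pose(position, orientation): joint-space move of the TCP to a pose.
- manip.servo_line(position, attitude=None, feed=150): straight line of the TCP; attitude=None keeps the orientation; feed is the mean speed in mm/s.
- manip.move_j(angles): joint-space move.
- manip.set_gripper(opening, effort=None): opening from 0.0 (shut) to 1.0 (fully open); effort is the grip in N (None keeps the last); returns when the fingers have stopped.
- manip.wait(seconds).
- manip.solve_ik(position, orientation): joint angles nearest the present ones, or None.
- manip.get_obs(): the state.
- manip.read_camera(name): name is "side" or "top" or "wrist"; returns a dict with "pixels" (480x640x3 uint8, red, green, blue), "mtx" (3x3 intrinsics, pixels), "R" (3x3) and "t" (3): a world point X has camera coordinates R X + t; the wrist camera has in their place "hand_eye" (4x4, takes a point from camera to tool coordinates, whose origin is the TCP and whose axes are the tool frame's). Camera axes: x right, y down, z forward; pixel columns grow to the right and rows downward; lengths in mm; the calibration is good to about 2 mm. A picture is of the moment at which its call begins: read the wrist's pose just before it. There is no depth.
A pose or a line that the arm cannot do raises manip.Unreachable and nothing moves.
- manip.finish_job(): hands the job in, once; it reports no verdict.
The state is a dict: "time": time; "joint_pos": joint angles; "joint_velocities": joint speeds; "joint_efforts": joint torques, N m; "ee_pos": TCP position; "eef_rot": TCP orientation; "force": force on the tool from outside, world axes, zero at the start; "ft_torque": the same for the moment, N m; "width": opening from 0.0 (shut) to 1.0 (fully open).
Only numpy, scipy, OpenCV 4.12 (cv2) and the standard library are available. Lean on these libraries where they do the work, as an engineer would, in place of code of your own. Each camera call takes 0.05 s, during which the arm holds its last target.

## Task

Fit the white filter cartridge with the bar grip into the round port on top of the grey fume extractor: lower its lugs through the two notches, push it down against the spring, turn it a quarter turn clockwise (seen from above) and let it rise so that it seats and locks, then let go. Once it is locked, switch the extractor on by pressing the raised half of its rocker switch fully down. Leave the other things on the table where they are.

Things in the scene. Friction and masses are not known exactly. Their poses are not given: they have to be found in the camera images.
- cartridge_mid (a point): Filter cartridge: white canister, 84 mm diameter, 54 mm tall, bar grip on top (82 mm in all), standing upright on the table; about 0.2 kg. This point: on its axis, 41 mm above its foot (4 mm chamfer); z up. The bar runs along x: 72 mm long, 16 mm thick (y), 13 to 41 mm above this point, free on both long sides, over a flat grille. A half turn about z makes no difference.
- cartridge_lug (a point): Centre of one of the cartridge's two locking lugs, which stick out of its side at +x and -x, in line with the bar: each 14 mm wide, 6 mm high (17 to 11 mm below the cartridge's mid point), reaching 50 mm from the axis.
- port (a point): Centre of the extractor's bayonet collar (black ring, 132 mm diameter) at its upper face, 124 mm above the table; z up. Bore 89 mm; lip 10 mm thick. Notches at +y and -y: the bar points along y to enter. Then a quarter turn clockwise: the bar points along x when locked (hard stop 0.06 rad past). It turns only while its mid point is below 1 mm above here; seated and locked it rests 6 mm above.
- port_notch (a point): Outer part of the +y lug notch of the collar, 48 mm from the port's axis; the other is opposite. The notches are 22 mm wide and reach 53 mm from the axis.
- port_mark (a point): White index mark on the collar over the +x locking pocket, 59 mm from the port's axis; another is opposite. The pockets, hidden under the lip, are 20 mm wide and 5 mm deep upwards; the spring lifts the lugs into them.
- seal_plate (a joint): Downward travel (m) of the round spring plate in the port's well. It meets the cartridge's foot when the cartridge's mid point is 11 mm above the port point (lugs 6 mm deep in the notches). 0 = up (6 N preload), 0.012 = 13 N, right for turning (mid point 1 mm below the port point), hard stop at 0.016; about 0.005 when locked.
- switch (a joint): Tilt of the black rocker switch on top of the extractor, on the +y side of the port, in rad: 0 = off (its ON half, towards the port frame's -x, stands raised), 0.40 = on (that half fully down). It stays as it is left; about 3 N on the ON half moves it.
- switch_on_end (a point): Where to press the rocker: middle of its raised ON half while off, about 140 mm above the table; axes as for the port. The rocker is 44 mm long (x), 26 mm wide (y); its pivot is 16 mm further along +x. Pressed here it goes down about 6.5 mm to its stop.
- tin: Bystander: a plain aluminium tin with a lid, 90 mm diameter, 50 mm tall; origin at its underside.
- tape: Bystander: a roll of tan tape lying flat, 96 mm diameter, 24 mm tall; origin at its underside.
- glue_gun: Bystander: a pink hot-glue gun lying on its side, about 210 mm by 115 mm, 36 mm tall; origin at its underside.
- pliers: Bystander: small pliers with black grips lying flat, 150 mm long, 12 mm tall; origin at its underside.
- flowerpot: Bystander: a terracotta pot, 66 mm diameter, with a craft flower, about 155 mm tall in all; origin at its underside.
- phone: Bystander: a black phone lying flat, 150 by 72 by 9 mm; origin at its underside.
- bead_tray: Bystander: a wooden bead tray, 100 by 140 by 28 mm; origin at its underside.
Things that resemble listed ones, but are neither listed nor needed, are in the scene too. Leave any green look-alike of the part that bears cartridge_mid alone.

How it is judged:
By the outcome, as a careful person would: the job done as asked, in the order asked, and still so for the second after the job is handed in, with the robot touching nothing.
It also fails if it takes over 51 s, if anything falls off the work surface, if the arm or the gripper's body presses on something with over 40 N, if the wrist force passes 120 N, or if a joint passes its speed limit or range.

## Working session

There is one attempt and no reset: what is moved stays moved. The work goes in short steps, each a Python script; the robot and the scene stay as the last script left them, time stands still between calls to the robot, and variables do not carry over. Pictures are saved under pics/ and viewed, and the job is handed in when it is done.

```bash
mkdir -p pics; ls; cat > h.py <<'E'
import numpy as np, cv2
from plant import manip
from scipy.spatial.transform import Rotation as Rn
def snap(name,fn=None):
    o=manip.get_obs(); c=manip.read_camera(name)
    if fn: cv2.imwrite('pics/'+fn,cv2.cvtColor(c['pixels'],cv2.COLOR_RGB2BGR))
    if 'R' in c: R,t=np.array(c['R']),np.array(c['t']).ravel()
    else:
        H=np.array(c['hand_eye']); T=np.eye(4); T[:3,:3]=Rn.from_rotvec(o['eef_rot']).as_matrix(); T[:3,3]=o['ee_pos']
        W=np.linalg.inv(T@H); R,t=W[:3,:3],W[:3,3]
    return c['pixels'],np.array(c['mtx']),R,t
def plane(cam,uv,z):
    _,K,R,t=cam; d=R.T@np.linalg.solve(K,[uv[0],uv[1],1.]); C=-R.T@t
    return C+d*(z-C[2])/d[2]
def proj(cam,X):
    _,K,R,t=cam; p=K@(R@np.array(X,float)+t); return p[:2]/p[2]
def down(a):
    # tool x down, tool y (jaw) at world angle a
    y=np.array([np.cos(a),np.sin(a),0]); x=np.array([0,0,-1.]); return Rn.from_matrix(np.c_[x,y,np.cross(x,y)]).as_rotvec()
E
python3 - <<'E'
from h import *
for n in ['side','top','wrist']:
    c=snap(n,n+'0.png'); print(n,c[1].tolist(),(-c[2].T@c[3]).round(),c[2].round(2).tolist())
o=manip.get_obs(); print(o)
print(Rn.from_rotvec(o['eef_rot']).as_matrix().round(3))
E
```

```text
pics
side [[514.9744194233746, 0.0, 315.3997684058175], [0.0, 514.9744194233746, 236.84454388242136], [0.0, 0.0, 1.0]] [ -32.  722. 1011.] [[-0.8, -0.6, 0.0], [-0.44, 0.58, -0.69], [0.41, -0.55, -0.72]]
top [[599.8821829471274, 0.0, 306.3483220436292], [0.0, 599.8821829471274, 230.6556533752895], [0.0, 0.0, 1.0]] [ 266.   67. 1605.] [[0.02, -1.0, -0.01], [-0.99, -0.02, -0.14], [0.14, 0.01, -0.99]]
wrist [[366.56055327698147, 0.0, 314.23319907522296], [0.0, 366.56055327698147, 235.0972486871689], [0.0, 0.0, 1.0]] [ 236. -477.  383.] [[0.31, -0.95, -0.0], [-0.91, -0.29, 0.3], [-0.28, -0.09, -0.95]]
{'time': 0.15, 'joint_pos': array([-1.48243988e+00,  3.13342011e-01,  1.49818101e+00,  3.06882745e-06,
        1.33102770e+00, -2.23403425e-01]), 'joint_velocities': array([ 0.00053793, -0.00149884, -0.0010828 , -0.00066196, -0.00094748,
        0.00036637]), 'joint_efforts': array([ 8.77995517e-04, -4.02306068e+01, -2.52316529e+01,  6.94152690e-02,
        3.44274100e-02, -6.55445660e-05]), 'ee_pos': array([ 161.00811154, -499.53005864,  238.31273795]), 'eef_rot': array([ 2.05371115,  0.32373228, -2.05357059]), 'force': array([0.29088627, 0.40325696, 0.47908843]), 'ft_torque': array([-0.04241272, -0.00430653, -0.04532919]), 'width': 1.0009787054824513}
[[-0.     0.307 -0.952]
 [ 0.001 -0.952 -0.307]
 [-1.    -0.001 -0.   ]]
```

View pics/side0.png

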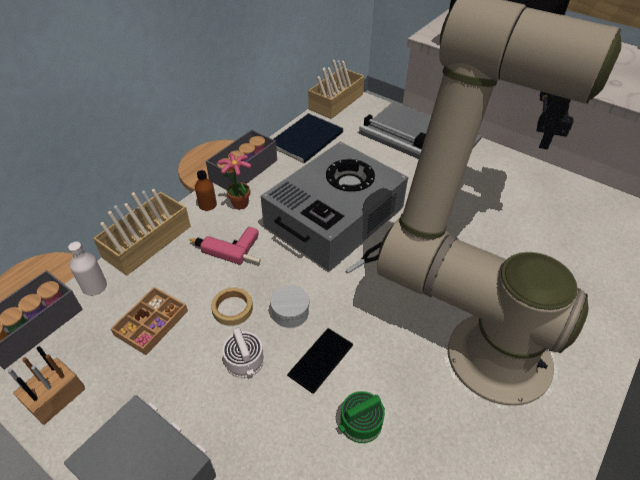

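View pics/top0.png

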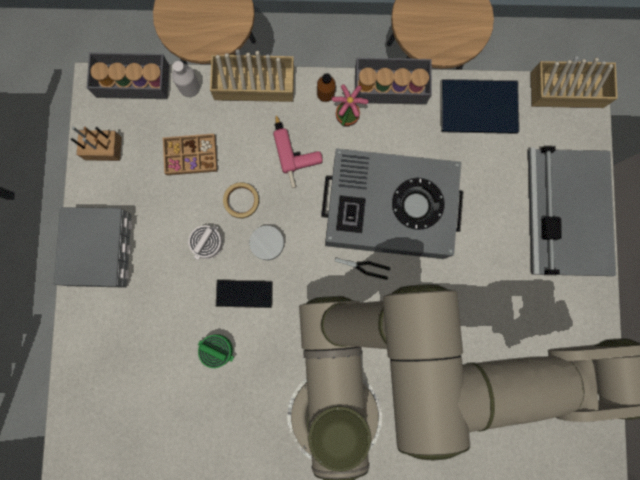

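View pics/wrist0.png

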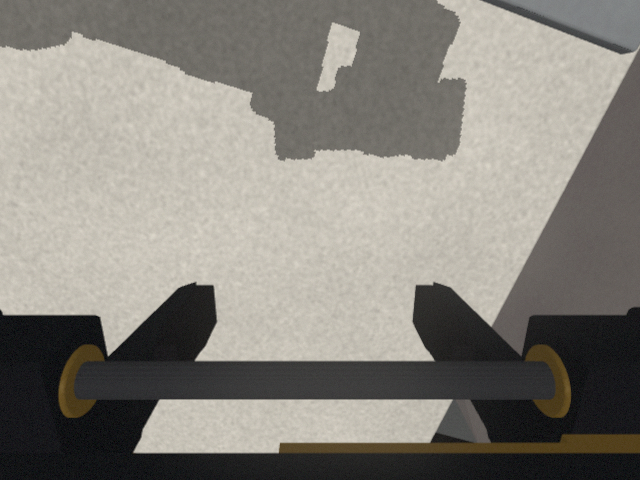

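Candidates for the cartridge: the white canister with bar grip at top (206,241) / side (243,352); the green look-alike at top (216,349) / side (362,416), to be left alone; the plain aluminium tin at top (266,242), which has no bar. I choose the white one and check it in a close crop.

```bash
python3 - <<'E'
from h import *
t=snap('top'); s=snap('side')
print('cart',plane(t,(206,241),60),plane(s,(243,352),60))
print('green',plane(t,(216,349),60));print('port',plane(t,(418,203),124),plane(s,(351,176),124)); print('switch',plane(t,(351,214),136),plane(s,(323,211),136))
a=cv2.resize(t[0][195:285,165:295],(780,540),interpolation=cv2.INTER_CUBIC)
b=cv2.resize(t[0][140:265,315:475],(768,600),interpolation=cv2.INTER_CUBIC)
c=cv2.resize(s[0][140:270,255:415],(738,600),interpolation=cv2.INTER_CUBIC)
for i,x in enumerate([a,b,c]): cv2.imwrite(f'pics/c{i}.png',x[:,:,::-1])
E
```

```text
cart [443.72843938 340.78368147  60.        ] [430.7560561  355.92201567  60.        ]
green [169.01939141 302.40334786  60.        ]
port [ 544.83117529 -197.5320509   124.        ] [ 533.95362706 -191.36952941  124.        ]
switch [510.95309032 -29.42362184 136.        ] [505.51516057 -26.31605125 136.        ]
```

View pics/c0.png

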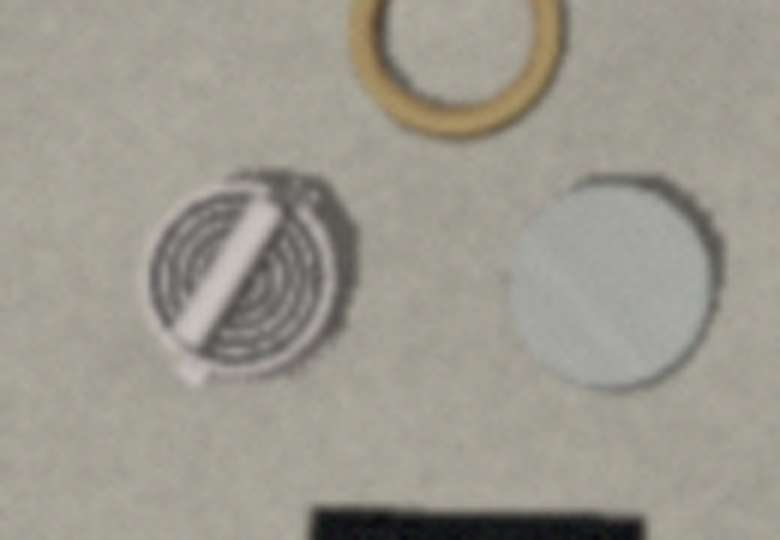

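View pics/c1.png

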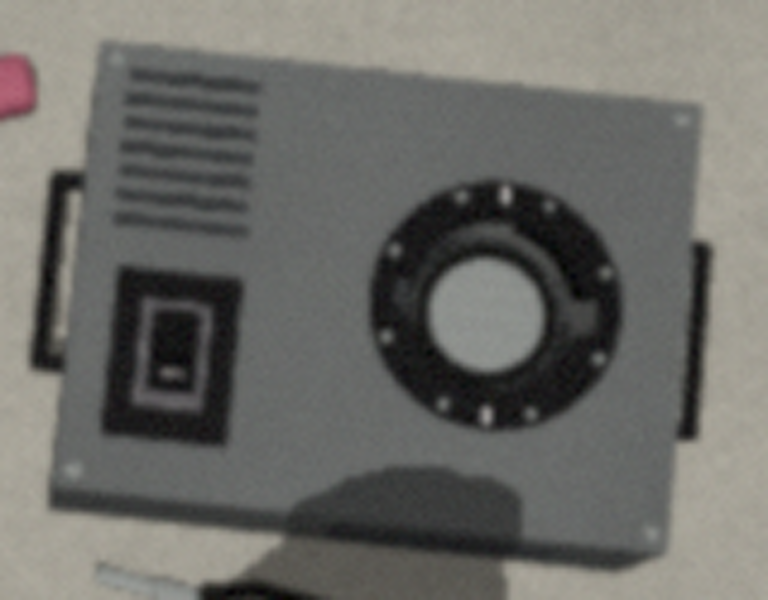

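View pics/c2.png

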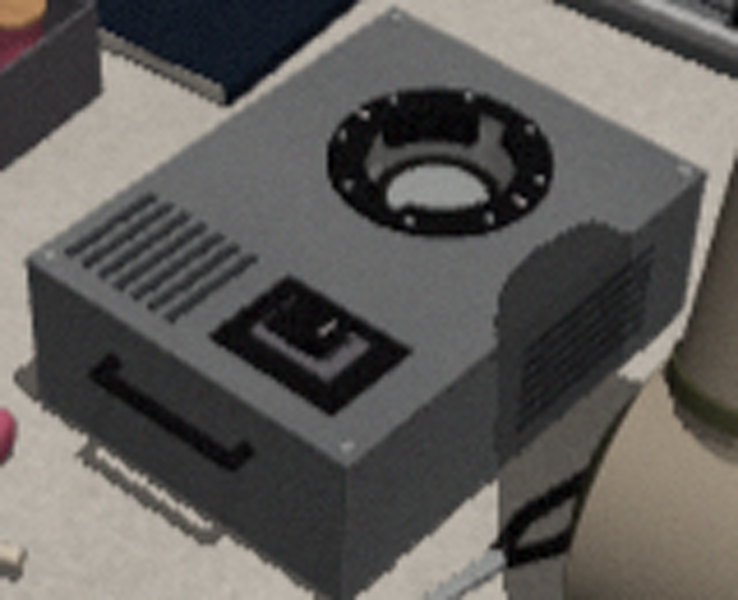

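Crop c0 shows the white canister with the bar from (185,340) to (265,205) and a lug at (195,372), so it is the right part. The extractor shows notches at left and right (±y) with index marks at crop (505,195) and (487,415), so port +x points roughly along world +x. Next I take wrist views of the port at two tool yaws, which lets me cancel the hand-eye bias.

```bash
python3 - <<'E'
from h import *
import pickle
out={}
for k,(a,p) in {'p1':(-0.1,(540,-195,270)),'p2':(-2.3,(540,-195,270)),'sw':(-0.1,(508,-28,270))}.items():
    manip.move_pose(p,down(a)); manip.wait(0.3); out[k]=snap('wrist',k+'.png'); o=manip.get_obs(); print(k,o['time'],o['ee_pos'],o['joint_pos'].round(2))
pickle.dump(out,open('v.pkl','wb'))
E
```

```text
p1 2.375 [ 539.89671788 -195.27688362  269.99218564] [-0.55  0.4   1.29 -0.    1.45 -0.45]
p2 4.625 [ 540.01147699 -194.98419491  269.99380739] [-0.55  0.4   1.29  0.    1.45  1.75]
sw 6.6667 [508.01956326 -28.07367454 269.99857483] [-0.29  0.26  1.49 -0.    1.39 -0.19]
```

View pics/p1.png

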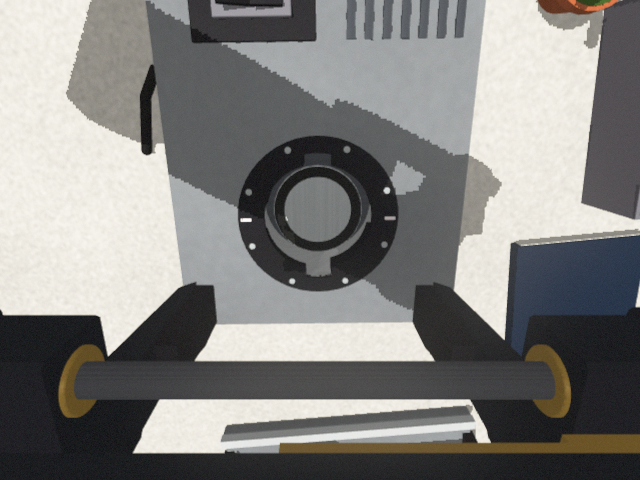

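View pics/p2.png

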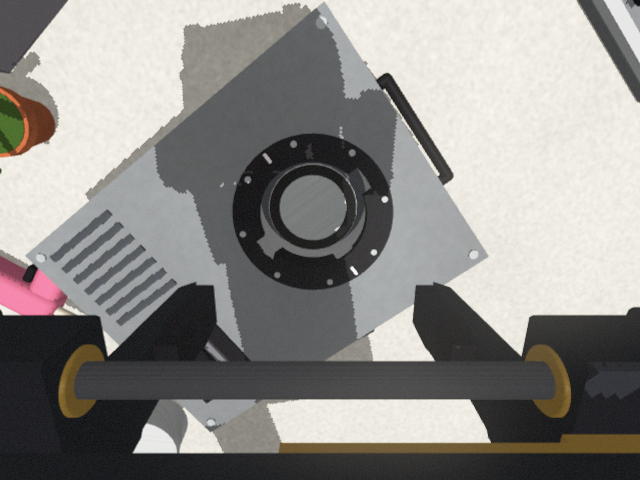

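View pics/sw.png

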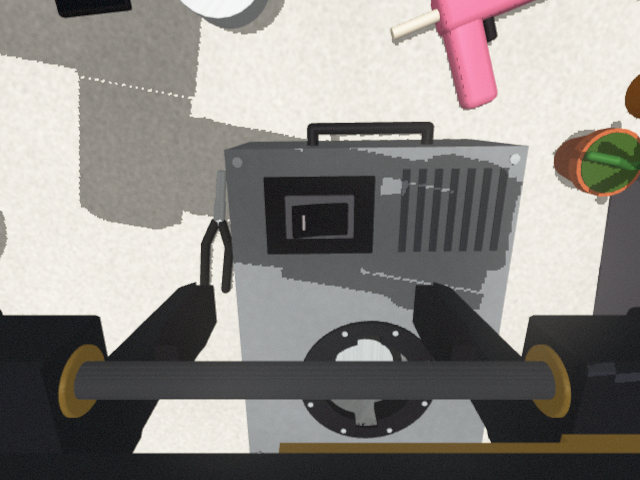

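p1 shows the collar centred near (318,213), marks at (245,219) and (390,218), notches at (317,157) and (317,265). p2 shows the same collar near (313,211) with marks at (267,159) and (354,270). sw shows the rocker at (320,220), with its ON line at (304,221). Next I measure the dots and marks on the z=124 plane.

```bash
python3 - <<'E'
from h import *
import pickle
from scipy.optimize import least_squares
V=pickle.load(open('v.pkl','rb'))
res={}
for k,c0,m0 in [('p1',(318,213),[(245,219),(390,218)]),('p2',(313,211),[(267,159),(354,270)])]:
    c=V[k]; g=cv2.cvtColor(c[0],cv2.COLOR_RGB2GRAY).astype(float)
    # collar outer edge: radial rays in world plane, sampled
    ctr=plane(c,c0,124)
    for it in range(3):
        pts=[]
        for th in np.linspace(0,2*np.pi,360,endpoint=False):
            r=np.arange(61.5,71,0.25); P=[proj(c,ctr+[q*np.cos(th),q*np.sin(th),0]) for q in r]
            P=np.array(P,np.float32); v=cv2.remap(g.astype(np.float32),P[:,0].reshape(1,-1),P[:,1].reshape(1,-1),1)[0]
            d=v[4:]-v[:-4]; i=d.argmax()
            if d[i]>15: pts.append(ctr[:2]+(r[i]+.5)*np.array([np.cos(th),np.sin(th)]))
        pts=np.array(pts)
        f=least_squares(lambda q:np.hypot(*(pts-q[:2]).T)-q[2],[ctr[0],ctr[1],66],loss='soft_l1',f_scale=.5)
        ctr=np.array([f.x[0],f.x[1],124])
    print(k,'ring',f.x,len(pts),'rms',np.median(abs(f.fun)))
    ms=[]
    for m in m0:
        x,y=m; w=g[y-9:y+10,x-9:x+10]; w=np.clip(w-np.percentile(w,50)-30,0,None); yy,xx=np.mgrid[-9:10,-9:10]
        mm=(x+(w*xx).sum()/w.sum(),y+(w*yy).sum()/w.sum()); ms.append(plane(c,mm,124)); print('mark',mm,ms[-1][:2],np.hypot(*(ms[-1]-ctr)[:2]))
    d=ms[0]-ms[1]; print('mid',(ms[0]+ms[1])[:2]/2,'yaw',np.degrees(np.arctan2(d[1],d[0])))
    res[k]=(f.x[:2],((ms[0]+ms[1])/2)[:2])
def R2(a): z=np.array([np.sin(a),-np.cos(a)]);y=np.array([np.cos(a),np.sin(a)]);return np.c_[y,z]
for i in (0,1):
    A=np.block([[np.eye(2),R2(-.1)],[np.eye(2),R2(-2.3)]]); print('p,b(y,z)',np.linalg.solve(A,np.r_[res['p1'][i],res['p2'][i]]))
b=cv2.resize(V['sw'][0][165:265,250:390],(784,560),interpolation=cv2.INTER_CUBIC); cv2.imwrite('pics/swc.png',b[:,:,::-1])
E
```

```text
p1 ring [ 543.80457233 -195.84141372   65.5815148 ] 360 rms 0.08752307336086318
mark (np.float64(242.4199902486592), np.float64(219.69985372988785)) [ 482.26011249 -190.86026285] 61.74570754498739
mark (np.float64(391.3969502025256), np.float64(217.9997617345723)) [ 603.95772088 -201.72661728] 60.440358219755154
mid [ 543.10891669 -196.29344006] yaw 174.89760282367342
p2 ring [ 543.87224254 -196.49572762   65.55041849] 360 rms 0.05531456181677186
mark (np.float64(266.3300809632551), np.float64(157.34710400664315)) [ 603.12031392 -201.33695079] 59.44553308487331
mark (np.float64(356.05204718945174), np.float64(272.95442979412445)) [ 481.53471352 -191.03277342] 62.5764443921798
mid [ 542.32751372 -196.18486211] yaw -4.8441467899433475
p,b(y,z) [ 5.43671895e+02 -1.96185792e+02  9.76340843e-02 -3.55903114e-01]
p,b(y,z) [ 5.42745847e+02 -1.96040296e+02  3.86528474e-01  2.15632378e-01]
```

View pics/swc.png

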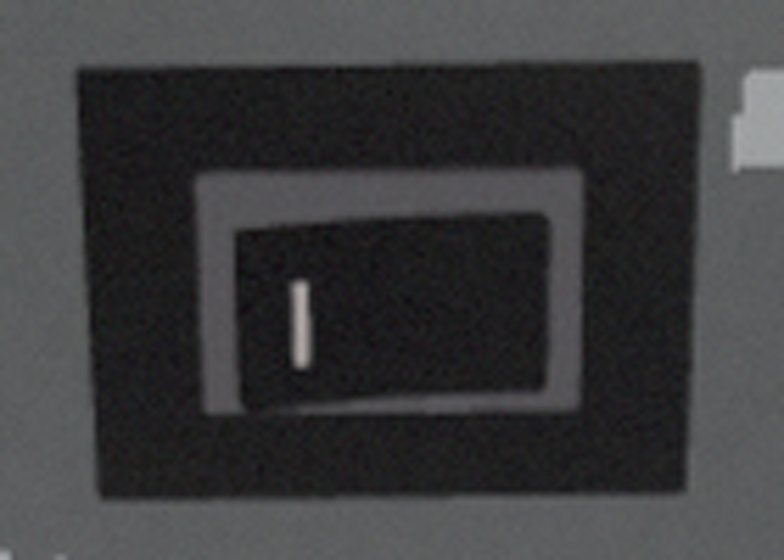

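The port is well fixed: ring fit (543.7, -196.2), yaw about -4.9° from the marks. The switch crop shows the rocker spanning x 238 to 548, with the ON line at crop (301,322) on its left (-x) half. Now the cartridge view.

```bash
python3 - <<'E'
from h import *
import pickle
V=pickle.load(open('v.pkl','rb')); c=V['sw']
f=lambda u,v:(250+u/5.6,165+v/5.6)
P=np.array([543.7,-196.2]); a=-.0855; M=np.array([[np.cos(a),np.sin(a)],[-np.sin(a),np.cos(a)]])
for n,uv,z in [('line',(301,322),140),('Lend top',(237,230),142),('Lend bot',(246,408),142),('Rend top',(546,214),131),('Rend bot',(546,388),131),('fr tl',(197,172),126),('fr br',(580,410),126)]:
    w=plane(c,f(*uv),z)[:2]; print(n,w,'portframe',M@(w-P))
manip.move_pose((443,343,250),down(1.037)); manip.wait(0.3); out=snap('wrist','cart.png'); o=manip.get_obs(); print(o['time'],o['joint_pos'].round(2),o['ee_pos'])
pickle.dump(out,open('c.pkl','wb'))
E
```

```text
line [501.13533365 -26.68123901] portframe [-56.8853835  165.26467951]
Lend top [493.99841602 -12.37692848] portframe [-65.21775969 178.90727457]
Lend bot [492.25786961 -37.74165787] portframe [-64.785905  153.4865645]
Rend top [536.7364385  -16.89401212] portframe [-22.25011461 178.05634186]
Rend bot [534.86348973 -42.54403485] portframe [-21.92581576 152.34007399]
fr tl [488.00712851  -6.95018123] portframe [-71.65058341 183.80256727]
fr br [539.94456853 -48.04555149] portframe [-16.39349084 147.29255696]
8.425 [ 0.45  0.38  1.37 -0.    1.39 -0.59] [443.23471123 342.66652382 250.0359559 ]
```

View pics/cart.png

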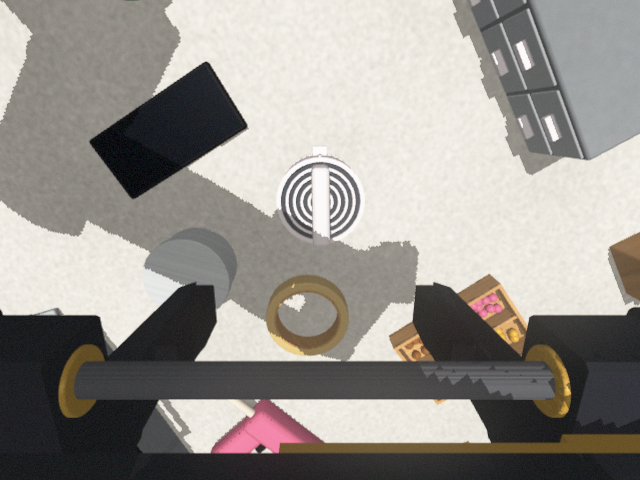

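```bash
python3 - <<'E'
import pickle,cv2
c=pickle.load(open('c.pkl','rb'))
b=cv2.resize(c[0][140:250,265:375],(594,594),interpolation=cv2.INTER_CUBIC); cv2.imwrite('pics/cc.png',b[:,:,::-1])
E
```

```text
(no output)
```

View pics/cc.png

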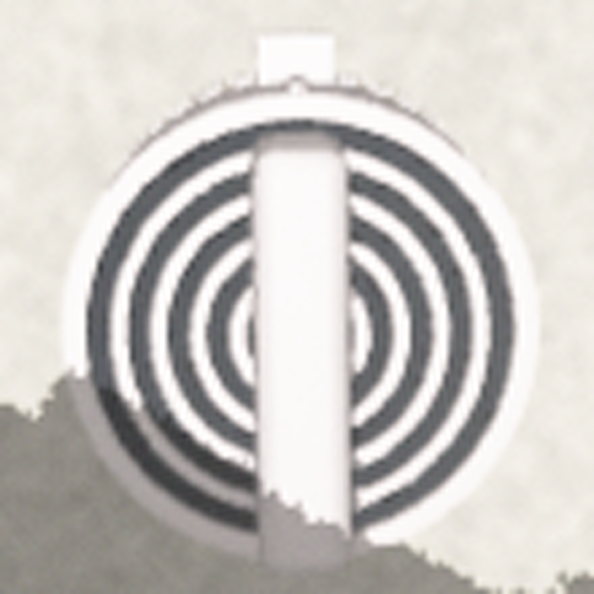

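The crop confirms the white cartridge: concentric dark grille about (302,325), bar between x 257 and 350 and nearly vertical, lug at (297,60). I fit the outer grille circle at z=54 and the bar edges at z=82.

```bash
python3 - <<'E'
from h import *
import pickle
from scipy.optimize import least_squares
c=pickle.load(open('c.pkl','rb')); g=cv2.GaussianBlur(cv2.cvtColor(c[0],cv2.COLOR_RGB2GRAY),(0,0),.7).astype(np.float32)
ctr=plane(c,(265+302/5.4,140+325/5.4),54)
for it in range(3):
    pts=[]
    for th in np.linspace(0,2*np.pi,360,endpoint=False):
        r=np.arange(32,46,.25); P=np.array([proj(c,ctr+[q*np.cos(th),q*np.sin(th),0]) for q in r],np.float32)
        v=cv2.remap(g,P[:,0].reshape(1,-1),P[:,1].reshape(1,-1),1)[0]; d=v[4:]-v[:-4]; i=d.argmax()
        if d[i]>25: pts.append(ctr[:2]+(r[i]+.5)*np.array([np.cos(th),np.sin(th)]))
    pts=np.array(pts); f=least_squares(lambda q:np.hypot(*(pts-q[:2]).T)-q[2],[ctr[0],ctr[1],38],loss='soft_l1',f_scale=.4); ctr=np.array([*f.x[:2],54])
print('grille',f.x,len(pts),np.median(abs(f.fun)))
# bar edges
L=[];Rr=[]
for row in range(172,226):
    s=g[row,300:342]; d=np.diff(s)
    # centre col ~320: left dark->bright ; choose nearest strong gradient to expected
    i=8+d[8:17].argmax(); j=24+d[24:34].argmin()
    if d[i]>15: L.append((300.5+i,row))
    if d[j]<-15: Rr.append((300.5+j,row))
yaw=[];mids=[]
for E in (L,Rr):
    W=np.array([plane(c,p,82)[:2] for p in E],np.float32); vx,vy,x0,y0=cv2.fitLine(W,cv2.DIST_HUBER,0,.01,.01).ravel()
    yaw.append(np.degrees(np.arctan2(vy,vx))); mids.append(np.array([x0,y0])); print(len(E),yaw[-1],x0,y0)
a=np.radians(np.mean([y if abs(y)<90 else y-180*np.sign(y) for y in yaw])); u=np.array([np.cos(a),np.sin(a)]); n=np.array([-u[1],u[0]])
print('bar yaw',np.degrees(a),'offs n from grille ctr',[float((m-ctr[:2])@n) for m in mids])
for uv in [(297,137),(302,540)]: 
    w=plane(c,(265+uv[0]/5.4,140+uv[1]/5.4),82)[:2]; print('bar end',w,(w-ctr[:2])@u)
E
```

```text
grille [444.04008991 348.30714786  37.45265466] 330 0.05488188863270693
54 -29.61646 431.72076 346.45462
54 -26.904089 434.27756 362.6957
bar yaw -28.260273 offs n from grille ctr [-7.464642242714859, 8.051188237805121]
bar end [411.53161928 366.71110675] -37.34751397558349
bar end [469.22355261 333.89558205] 29.005295318722048
```

```bash
python3 - <<'E'
from h import *
A=1.0776
manip.set_gripper(0.6)
manip.move_pose((444.0,348.3,120),down(A))
manip.servo_line((444.0,348.3,58),feed=80)
f0=manip.get_obs(); print(f0['time'],f0['force'].round(1))
manip.set_gripper(0.0,50); manip.wait(0.2)
o=manip.get_obs(); print(o['time'],o['width']*88,o['force'].round(1),o['ee_pos'])
manip.servo_line((444.0,348.3,150),feed=150); manip.wait(.2)
o=manip.get_obs(); print(o['time'],o['width']*88,o['force'].round(2),o['ee_pos'])
snap('wrist','g.png'); snap('side','gs.png')
E
```

```text
10.6083 [ 0.2 -0.2 -0.5]
11.4583 15.91286942807283 [ 0.3  0.9 -0.8] [444.049599   348.35961582  58.02723288]
12.425 15.978393953278145 [-0.23 -0.36 -2.11] [443.65370007 348.13735085 149.04761108]
```

View pics/g.png

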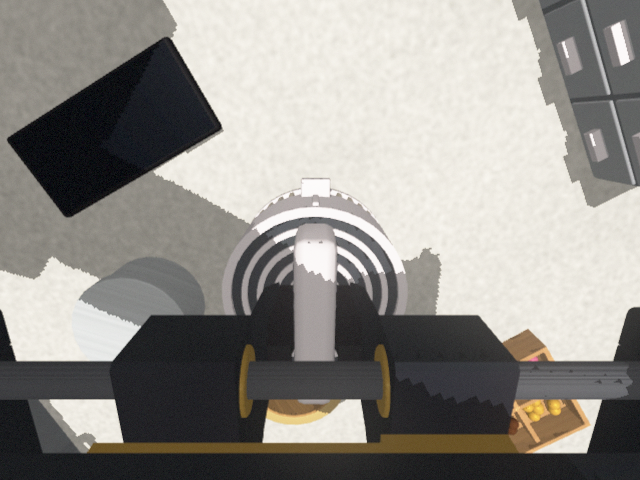

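View pics/gs.png

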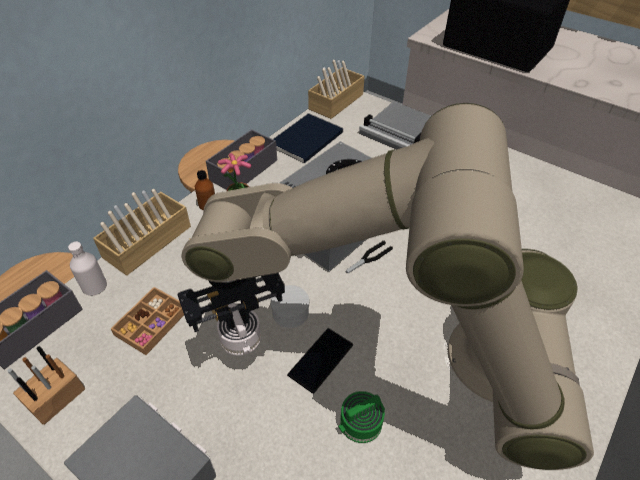

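The wrist view shows the cartridge hanging in the jaws with its front lug at about (316,187); width reads 16 mm, as it should. I check the seat along the bar from the lug and rim pixels, then carry it over the port.

```bash
python3 - <<'E'
from h import *
c=manip.read_camera('wrist'); H=np.array(c['hand_eye']); K=np.array(c['mtx']); W=np.linalg.inv(H)
def pt(X): p=K@(W[:3,:3]@np.array(X,float)+W[:3,3]); return (p[:2]/p[2]).round(1)
print('lug outer top edge',pt([28,0,-50]),'bot',pt([34,0,-50]),'rim top inner r37.45',pt([4,0,-37.45]),'bar near end top',pt([-24,0,-36]),'L/R',pt([28,-7,-50]),pt([28,7,-50]))
g=cv2.imread('pics/g.png'); b=cv2.resize(g[165:285,215:415],(800,480),interpolation=cv2.INTER_CUBIC); cv2.imwrite('pics/gc.png',b)
E
```

```text
lug outer top edge [315.3 178.7] bot [315.2 176.8] rim top inner r37.45 [315.5 217.5] bar near end top [315.8 242.1] L/R [300.4 178.7] [330.1 178.7]
```

View pics/gc.png

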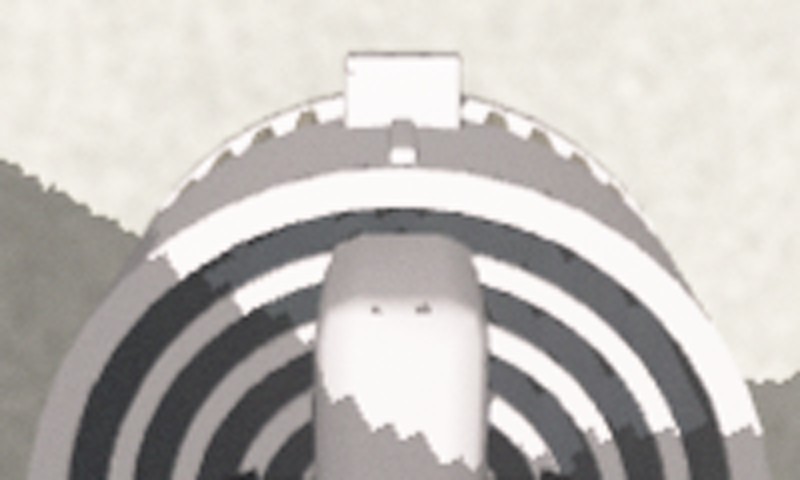

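The predicted lug edges (row 178.7, columns 300 to 330) match what I see (178.7, 301 to 330), so the grip is centred to within 0.5 mm. Carrying it to the port.

```bash
python3 - <<'E'
from h import *
P=(543.7,-196.2); a=-.0855
manip.servo_line((444.0,348.3,255),feed=250)
manip.move_pose((P[0],P[1],255),down(a)); 
manip.servo_line((*P,190),feed=120); manip.wait(.25)
o=manip.get_obs(); print(o['time'],o['force'].round(2),o['ee_pos'],o['joint_pos'].round(2)); F=o['force']
snap('wrist','pre.png'); snap('side','pres.png')
E
```

```text
16.075 [ 0.71 -0.39 -1.71] [ 543.89061308 -196.28372038  190.56811482] [-0.55  0.47  1.4   0.    1.27 -0.46]
```

View pics/pre.png

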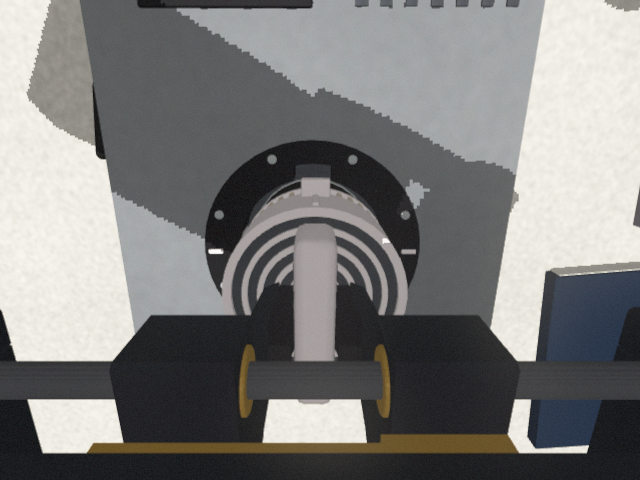

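View pics/pres.png

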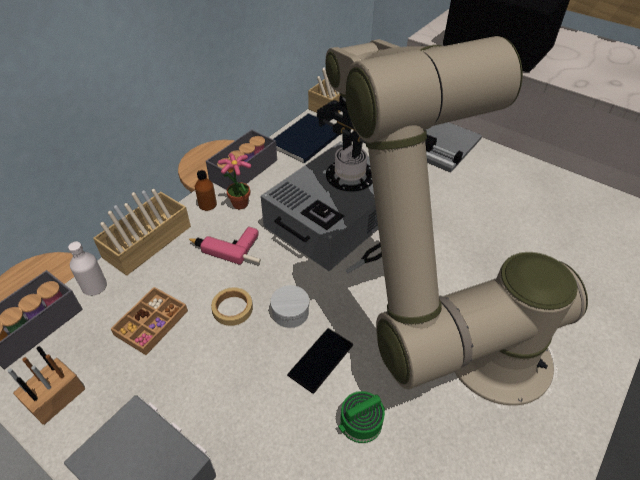

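pre.png shows the lug at (316,187) lined up with the +y notch (297–331, 172). Lowering with force checks.

```bash
python3 - <<'E'
from h import *
P=(543.7,-196.2)
F0=np.array([0.3,0,-1.7])
for z in (175,167,161,157,153,149,145,142):
    manip.servo_line((*P,z),feed=40); o=manip.get_obs(); d=o['force']-F0
    print(z,round(o['time'],2),d.round(1),o['ee_pos'].round(2),o['ft_torque'].round(2))
    if d[2]>22 or np.hypot(d[0],d[1])>12: print('STOP'); break
E
```

```text
175 16.7 [-0.7 -0.9 -0.5] [ 543.69 -196.18  174.86] [-0.01 -0.06  0.02]
167 17.05 [ 0.5  0.4 -0.3] [ 543.59 -196.17  166.73] [ 0.01 -0.1   0.04]
161 17.35 [-0.1  0.7  0. ] [ 543.6  -196.13  160.7 ] [-0.06 -0.15  0.  ]
157 17.6 [-0.6  0.4 -0.1] [ 543.58 -196.12  156.74] [-0.01 -0.07  0.02]
153 17.85 [-0.4  0.4 -0.3] [ 543.57 -196.13  152.72] [-0.07 -0.06  0.02]
149 18.1 [-0.3  0.4  5.5] [ 544.01 -196.37  149.58] [0.07 0.   0.04]
145 18.35 [-0.7  0.4  7.8] [ 544.03 -196.38  145.73] [ 0.08  0.11 -0.02]
142 18.6 [-2.1  1.  10.1] [ 544.05 -196.4   143.  ] [0.19 0.18 0.04]
```

```bash
python3 - <<'E'
from h import *
P=(543.7,-196.2); F0=np.array([0.3,0,-1.7]); a=-.0855
def rep(k):
    o=manip.get_obs(); print(k,round(o['time'],2),(o['force']-F0).round(1),o['ee_pos'].round(2),o['ft_torque'].round(2),round(o['width']*88,2),o['joint_pos'][5].round(3)); return o
manip.servo_line((*P,138.5),feed=30); manip.wait(.2); o=rep('down')
if o['ee_pos'][2]>139.8: manip.servo_line((*P,138.5-(o['ee_pos'][2]-139.3)),feed=30); manip.wait(.15); rep('down2')
print(manip.get_obs()['eef_rot'], down(a))
E
```

```text
down 19.07 [-2.2  1.6 11.7] [ 544.09 -196.41  139.87] [0.2  0.33 0.02] 15.35 -0.463
down2 19.47 [-1.4  1.2 11.1] [ 544.09 -196.42  139.34] [ 0.27  0.36 -0.06] 15.34 -0.463
[ 1.27191282  1.16563771 -1.2710677 ] [ 1.27190005  1.16754998 -1.27190005]
```

```bash
python3 - <<'E'
from h import *
c=snap('wrist','dn.png'); o=manip.get_obs(); print(o['force'],o['width']*88)
b=cv2.resize(c[0][165:285,215:415],(800,480),interpolation=cv2.INTER_CUBIC)
cv2.imwrite('pics/dnc.png',b[:,:,::-1])
E
```

```text
[-1.13295814  1.86203385  9.49526781] 15.840594427700061
```

View pics/dnc.png

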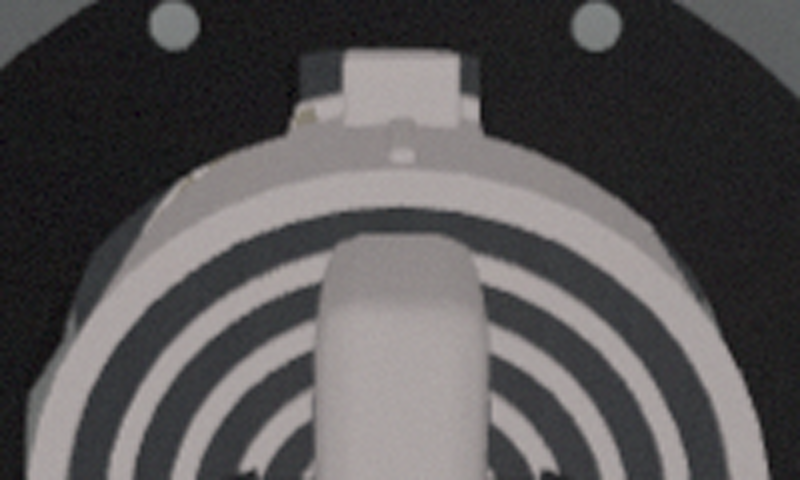

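No visible slip; the lug sits inside the notch with a gap on both sides. I press about 0.8 mm more and turn in increments, watching the torque.

```bash
cat > turn.py <<'E'
from h import *
P=(543.7,-196.2); F0=np.array([0.3,0,-1.7]); a=-.0855
def rep(k):
    o=manip.get_obs(); print(k,round(o['time'],2),(o['force']-F0).round(1),o['ee_pos'].round(2),o['ft_torque'].round(2),round(o['width']*88,2),o['joint_pos'][5].round(3)); return o
E
python3 - <<'E'
from turn import *
Z=137.0
manip.servo_line((*P,Z),feed=30); rep('dn')
for g in (5,10,20,30,45,60,75,84,90):
    manip.move_pose((*P,Z),down(a-np.radians(g))); o=rep(g)
    if abs(o['ft_torque'][2])>2.5: print('STOP'); break
E
```

```text
dn 19.77 [-2.8  2.  11.7] [ 544.08 -196.39  138.45] [0.22 0.41 0.04] 15.83 -0.463
5 20.02 [-1.7  1.1 12.3] [ 544.28 -196.55  138.6 ] [ 0.12  0.29 -0.07] 15.55 -0.376
10 20.27 [-0.9  0.9 13.6] [ 544.36 -196.62  138.64] [ 0.05  0.22 -0.04] 15.14 -0.288
20 20.56 [-1.3 -0.8 12.6] [ 544.43 -196.71  138.67] [ 0.    0.19 -0.22] 15.61 -0.114
30 20.85 [-0.2  0.9 12.4] [ 544.39 -196.67  138.66] [ 0.09  0.23 -0.28] 15.4 0.061
45 21.21 [-1.9  0.6 12.8] [ 544.24 -196.47  138.57] [ 0.26  0.35 -0.26] 15.49 0.323
60 21.57 [-2.   2.  12.6] [ 544.23 -196.35  138.5 ] [ 0.36  0.35 -0.24] 15.44 0.585
75 21.93 [-2.9  2.8 12.7] [ 544.04 -196.06  138.39] [ 0.61  0.44 -0.22] 15.61 0.846
84 22.2 [-2.   2.9 12.9] [ 544.11 -196.1   138.42] [ 0.58  0.39 -0.17] 15.47 1.003
90 22.45 [-2.7  2.9 12.1] [ 544.01 -196.12  138.4 ] [ 0.51  0.48 -0.07] 15.53 1.108
```

```bash
python3 - <<'E'
from turn import *
for z in (141,144,146.2):
    manip.servo_line((*P,z),feed=25); rep(z)
manip.wait(.15); rep('up')
c=snap('wrist','lk.png')
E
```

```text
141 22.76 [-2.6  3.4 11.3] [ 543.97 -196.09  142.29] [ 0.57  0.45 -0.06] 15.21 1.108
144 23.02 [-2.5  1.7  9.7] [ 543.95 -196.11  145.04] [ 0.49  0.34 -0.06] 15.53 1.108
146.2 23.27 [-1.8  2.2  8.5] [ 543.92 -196.1   146.91] [ 0.51  0.2  -0.13] 15.44 1.107
up 23.43 [-2.1  2.9  7.7] [ 543.93 -196.1   146.92] [ 0.42  0.18 -0.06] 15.06 1.108
```

View pics/lk.png

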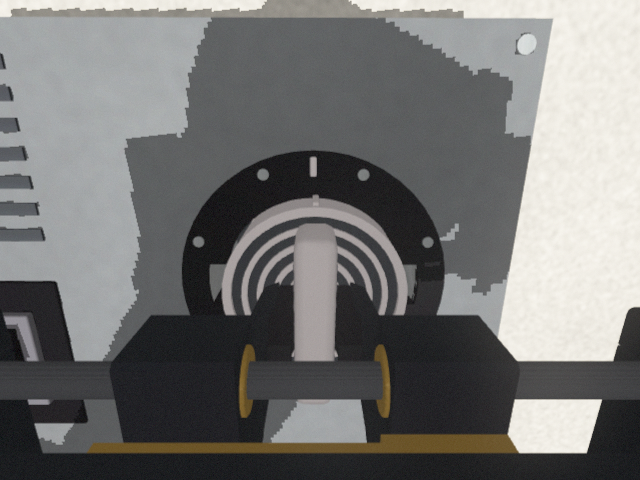

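The lug is now hidden under the lip, and the cartridge's tick at (316,200) lines up with the index mark at (313,166). I test-lift slightly to confirm it seats, then release.

```bash
python3 - <<'E'
from turn import *
for z in (147.5,148.5,149.5):
    manip.servo_line((*P,z),feed=25); manip.wait(.1); o=rep(z)
    if (o['force']-F0)[2]<-4: break
d=(o['force']-F0)[2]
if d<-4: manip.servo_line((*P,z-.8),feed=25)
manip.set_gripper(0.5); manip.wait(.2); rep('open')
manip.servo_line((*P,240),feed=150); rep('away')
c=snap('wrist','rel.png')
E
```

```text
147.5 23.82 [ 5.7  1.4 -3.6] [ 543.88 -196.09  147.07] [ 0.15 -0.84 -0.08] 15.5 1.107
148.5 24.18 [  7.4  -1.7 -10.3] [ 543.85 -196.09  147.12] [-0.07 -1.28 -0.1 ] 15.79 1.107
open 25.22 [-0.7  0.4  2.2] [ 543.69 -196.21  147.7 ] [-0.    0.01 -0.  ] 43.73 1.107
away 25.98 [1.  0.5 2.2] [ 543.38 -196.03  239.01] [-0.01  0.02  0.06] 44.04 1.107
```

View pics/rel.png

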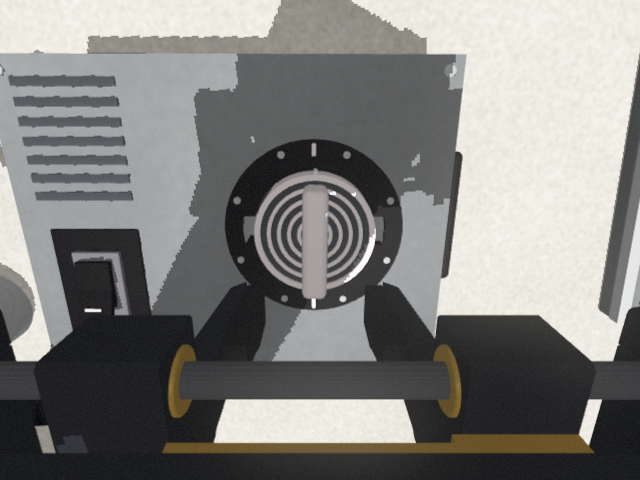

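The upward pull met a hard stop at TCP 147.1 (mid point 6 mm above the port), and after release the bar lies along the index marks at (314,150) and (314,303): locked. Now the rocker.

```bash
python3 - <<'E'
from turn import *
M=np.array([[np.cos(a),-np.sin(a)],[np.sin(a),np.cos(a)]])
S=np.array(P)+M@np.array([-61,165.7]); print(S)
manip.set_gripper(0.0,20)
manip.move_pose((*S,180),down(a-np.pi/2)); manip.servo_line((*S,147),feed=100); manip.wait(.15)
f=rep('hover')['force'].copy()
for z in (143,141,139.5,138,136.5,135,134,133,132,131):
    manip.servo_line((*S,z),feed=30); o=rep(z)
    if (o['force']-f)[2]>12: break
manip.wait(.1); rep('end')
manip.servo_line((*S,200),feed=120)
manip.move_pose((S[0]-0,S[1]-40,270),down(a)); manip.wait(.1)
snap('wrist','on.png'); rep('v')
E
```

```text
[497.072922   -25.89613746]
hover 28.19 [ 0.  -0.4  1.2] [497.53 -26.22 147.73] [ 0.02  0.03 -0.04] 0.26 1.368
143 28.48 [-0.3 -0.1  1.3] [497.01 -25.87 142.92] [ 0.   -0.01 -0.01] 0.35 1.368
141 28.73 [-0.6 -0.3  2.5] [497.05 -25.89 140.97] [-0.02  0.08 -0.01] 0.47 1.368
139.5 28.98 [-1.   0.2  2.1] [497.03 -25.89 139.42] [0.08 0.06 0.02] 0.43 1.368
138 29.23 [0.  0.1 1.2] [497.08 -25.89 137.9 ] [ 0.07  0.05 -0.04] 0.62 1.368
136.5 29.48 [-0.6 -0.3  1.3] [497.11 -25.89 136.39] [ 0.01 -0.01 -0.08] 0.32 1.368
135 29.73 [-1.1 -0.   1.1] [497.07 -25.89 134.88] [ 0.07  0.02 -0.02] 0.5 1.368
134 29.98 [-1.7 -0.5  5.9] [497.05 -25.88 134.17] [ 0.1   0.29 -0.02] 0.32 1.368
133 30.23 [-5.8 -0.1 14.7] [497.1  -25.91 133.96] [0.21 0.87 0.02] 0.41 1.368
end 30.32 [-5.2  0.7 13.9] [497.11 -25.89 133.94] [ 0.19  0.85 -0.05] 0.56 1.368
v 32.64 [0.2 0.2 2.5] [497.03 -65.8  269.78] [-0.04 -0.14 -0.01] 0.39 -0.28
```

View pics/on.png

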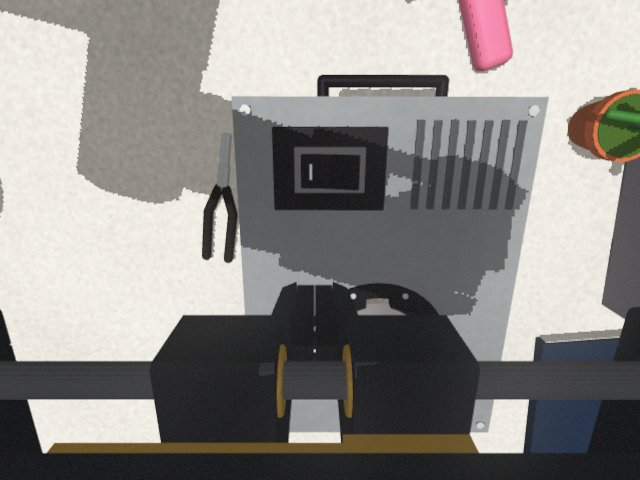

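```bash
python3 - <<'E'
import cv2,numpy as np
a=cv2.imread('pics/on.png')[115:220,265:395]; cv2.imwrite('pics/onc.png',cv2.resize(a,(780,600),interpolation=cv2.INTER_CUBIC))
from turn import *
manip.move_pose((450,100,330),down(a)) if False else None
s=snap('side','on_s.png')
x=cv2.resize(s[0][180:250,285:365],(686,600),interpolation=cv2.INTER_CUBIC); cv2.imwrite('pics/onsc.png',x[:,:,::-1])
E
```

```text
(no output)
```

View pics/onc.png

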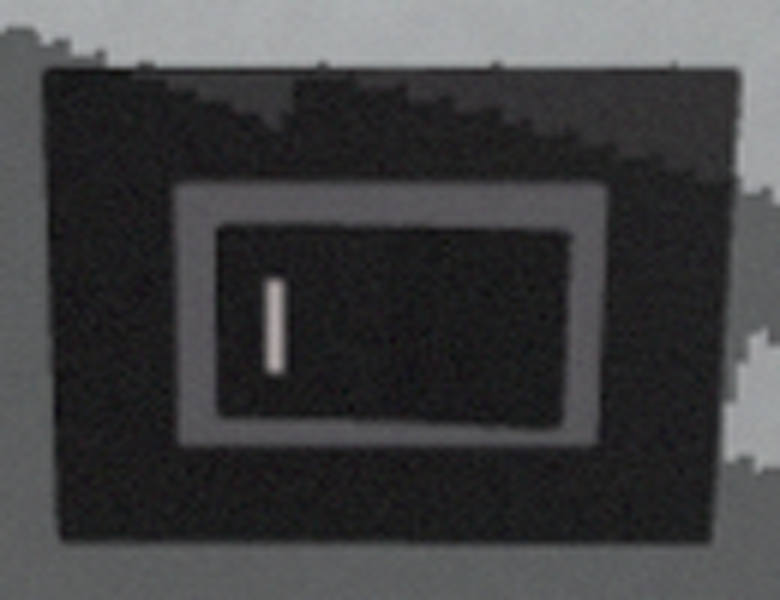

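View pics/onsc.png

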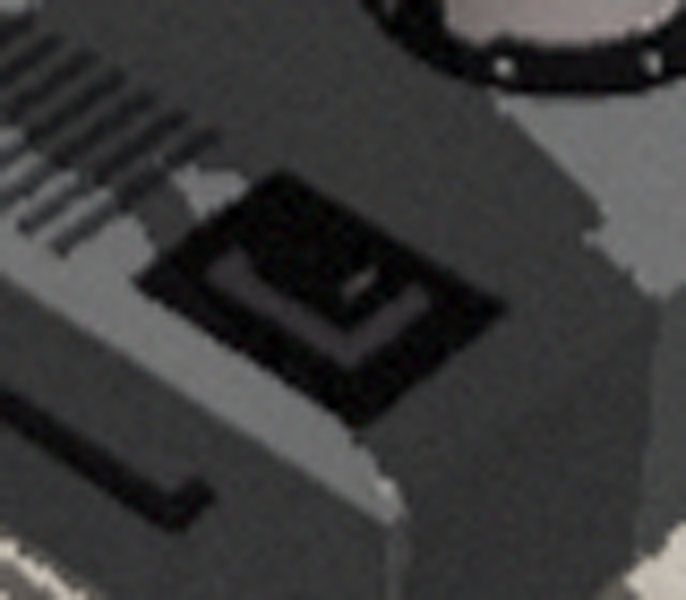

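The rocker's far (+x) end is now the larger one (crop right edge 196 px against left 185 px; it was the reverse before). The press also ended on a hard stop: 14 N at TCP 134.0, no further travel. It is on. Retreating for one last look.

```bash
python3 - <<'E'
from turn import *
manip.move_pose((450,-330,330),down(a)) if manip.solve_ik((450,-330,330),down(a)) is not None else None
manip.wait(.2); o=rep('home'); snap('top','fin_t.png'); s=snap('side','fin_s.png')
b=cv2.resize(s[0][140:270,255:415],(738,600),interpolation=cv2.INTER_CUBIC); cv2.imwrite('pics/fin_sc.png',b[:,:,::-1])
E
```

```text
home 33.96 [-0.3 -0.1  1.7] [ 450.49 -328.97  329.97] [-0.09 -0.14 -0.04] 0.36 -0.757
```

View pics/fin_t.png

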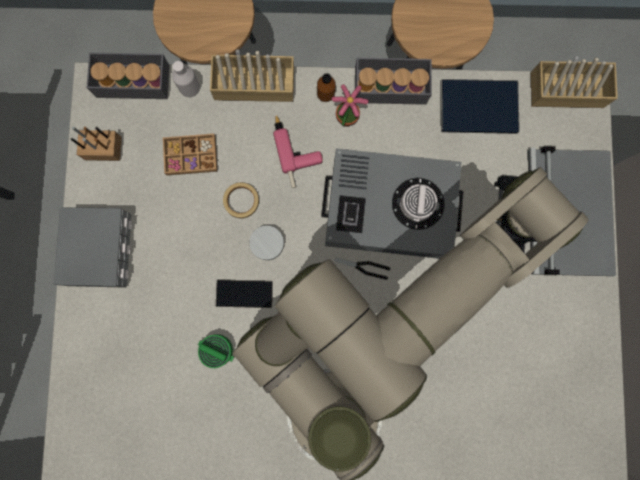

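View pics/fin_sc.png

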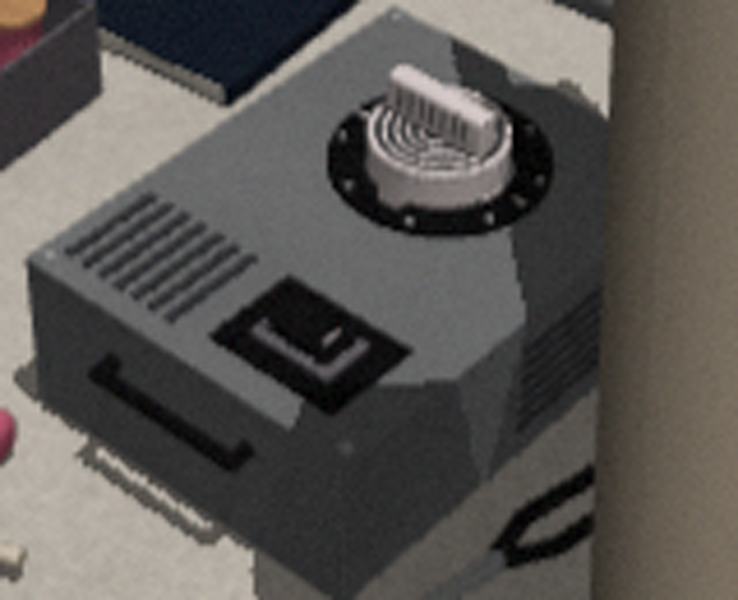

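The top view shows the cartridge in the port at (418,203), and the other objects at the same pixels as at the start. The side crop shows it seated, bar along the marks, switch ON half down. Handing in.

```bash
python3 -c "
from plant import manip
manip.finish_job(); print(manip.get_obs()['time'])"
```

```text
the job is handed in; nothing more can be done
the job is handed in; nothing more can be done
```

The white cartridge is seated and locked in the port, the extractor is switched on, and the job is handed in. The clock read about 34 s at my last reading, just before handing in.

- **Cartridge:** I gripped it by its bar and lowered it through the notches with side forces of about 2 N. I then pressed it to about 12–13 N, turned it 90° clockwise and let it rise. A test pull of about 10 N met a hard stop with the mid point 6 mm above the port. After release the bar lay along the index marks.
- **Switch:** I pressed the ON half until it stopped at about 14 N, with the fingertips at 134 mm. The wrist view then showed the rocker tilted the other way. Its angle was not measured directly, and the resistance before the stop was only about 1 N, less than the 3 N described.
- **Other things on the table:** in the last top view they look unmoved, including the green look-alike. The metal tips of the pliers were harder to see in the arm's shadow, but the side view shows the pliers in place.
- **Disagreement in the checks:** while I was pressing down, the spring force read 1–2 N below what I expected. I saw no slip in the grip, so I pressed about 0.8 mm deeper before turning.

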